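# Unhook the spent filter cartridge from its interlocked row

## Task

Use the red-handled lifting hook, not your fingers, to lift the blue middle cartridge by its yellow bail straight up out from between its two white neighbours, keeping it upright and leaving the neighbours where they stand. Lower it on the hook, without dropping it, until it stands flat inside the black drip tray, then draw the hook out and stand it upright back on the shelf, clear of the tray and the cartridges. Do not disturb the feeding ring, the dropper bottle or the tweezer.

Things in the scene. Friction and masses are not known exactly. Their poses are not given: they have to be found in the camera images.
- cartridge: Blue filter cartridge, loose, 0.14 to 0.28 kg, 62 (x) by 68 (y) by 60 mm high. Origin: centre of its underside; y along the row. A T-shaped tongue 55 mm high on each y face (98 mm over both) sits with about 2 mm play in a groove of each neighbour: it can only leave upward, its underside must rise over 55 mm to come free. A rigid yellow bail stands on top (see bail).
- bail (a point): Centre of the underside of the yellow bail's bar, 94 mm above the cartridge's origin; axes as the cartridge's. The bar runs along y, 12 mm (x) by 8 mm high (top at 102 mm). The opening below it is 57 mm wide (y) and 34 mm high, clear from -x to +x.
- left_cartridge: White neighbour cartridge on the +y side, loose, 0.6 kg, 62 (x) by 56 (y) by 55 mm high, no bail. Origin: centre of its underside, 64 mm from that of the blue one.
- right_cartridge: White neighbour cartridge on the -y side, mirror image of the left one, 62 by 56 by 55 mm, 0.6 kg. Origin: centre of its underside.
- hook: C-shaped lifting hook, loose, 0.15 kg, standing on its prong; the C's mouth (75 mm high) faces its +x. Origin: centre of the prong's underside. Steel prong 80 (x) by 34 (y) by 8 mm thick, a lip at x = 34 to 40 mm rises 7 mm above it; steel back 30 mm wide at x = -40 to -32 mm; red handle bar on top, 83 to 105 mm up.
- hook_grip (a point): Centre of the red handle bar (80 mm along x, 22 mm wide in y, 22 mm high), 94 mm above the hook's origin; axes as the hook's. Grip it from above, closing along y.
- saddle (a point): Middle of the prong's top face where the bail bar should rest, 8 mm above and 2 mm in +x of the hook's origin.
- tray: Black open drip tray, fixed to the shelf, 170 by 170 mm outside, 22 mm high, walls and floor 5 mm thick. Origin: centre of its underside.
- feeding_ring: Red feeding ring lying flat, 90 mm outer diameter, 12 mm high, loose bystander. Origin: centre of its underside.
- dropper: Clear dropper bottle with a white cap, 38 mm diameter, 100 mm high, standing, loose bystander. Origin: centre of its underside.
- tweezer: Stainless tweezer lying flat, about 200 mm long (its x), 8 mm high, loose bystander. Origin: its middle, on the underside.
Not all that is in view belongs to the job. There is more than one size of the cartridge; the job needs the largest.

How it is judged:
By the outcome, as a careful person would: the job done as asked, in the order asked, and still so for the second after the job is handed in, with the robot touching nothing.
It also fails if it takes over 59 s, if anything falls off the work surface, if the arm or the gripper's body presses on something with over 40 N, if the wrist force passes 120 N, or if a joint passes its speed limit or range.

## Robot

A 7-joint arm with a two-finger parallel gripper is mounted at the origin on the work surface. World frame = base frame: x ahead of the robot, y to its left, z up, the work surface at z = 0. Lengths are in mm, angles in rad, forces in N, time in s.
With the tool pointing down it reaches from about 400 to 850 mm from the base axis. Payload 4.5 kg.
Tool frame: the origin (TCP) lies between the finger pads; the fingertips stand 22 mm ahead of it and the grasp point (between the pads) lies 3 mm ahead of it; z points along the fingers, y is the direction in which the jaws open and shut (so a half turn about z gives the same grasp; the last joint's range is limited). The gripper opens to 88 mm and grips with 3 to 60 N. Pads are 18 mm wide; open, the fingers measure 123 mm over their backs; the gripper's body (75 mm by 187 mm) begins 45 mm behind the grasp point.
Start: joints at [-1.223, 0.689, -0.195, 1.565, 0.157, 0.902, -0.215], TCP at [192.903, 594.511, 224.543] pointing down, gripper open.
Joint ranges: [-3.01, 3.01], [-0.46, 2.08], [-1.47, 1.51], [0.13, 2.56], [-1, 4.14], [0.04, 2.09], [-2.66, 2.66]. Speed limits (rad/s): [2.57, 2.57, 3.14, 3.14, 3.14, 3.14, 3.14].

## Interface

Orientations are given as a 3x3 rotation matrix whose columns are the frame's x, y, z axes.
In Python, from bench import manip, imaging gives the robot as it stands.
- The arm moves only by the tool play_rows, never from a script. Its argument "motion" is a list of rows, each a list of 7 numbers: the shift along the tool's x, y, z in mm, then the turn, a rotation vector about the tool's x, y, z in rad, then the opening, from 0 (shut) to 1 (fully open). A call has exactly 10 rows; each row shifts and turns the pose as measured when the row begins, along the tool's axes as they then stand; what a row does not reach is not made up. A row lasts 1/12 s, in which the tool goes at most 41.7 mm and 7.16 degrees, less where a joint would pass 70% of its speed; a pose out of reach is approached as far as the arm can. A call is refused whole if a number of a shift passes 41.7 or a number of a turn 0.125, either way. A call with a gripper value outside its range is refused whole. The fingers move at their own pace and stop on an object; the grip force is fixed at half the most. Time passes only in rows, so rows that do not move let the fingers close, or fill a call up. It gives the time, the measured TCP pose, the force and the opening at its end, in the units of the state.
- manip.get_obs(): the state, without advancing time (a new reading comes with each control period).
- imaging.snapshot(name): name is "scene" or "top" or "wrist"; returns a dict with "color" (480x640x3 uint8, red, green, blue), "K" (3x3 intrinsics, pixels), "world_from_camera" (4x4, takes a point from camera to world coordinates); the wrist camera has in their place "hand_eye" (4x4, takes a point from camera to tool coordinates, whose origin is the TCP and whose axes are the flange's). Camera axes: x right, y down, z forward; pixel columns grow to the right and rows downward; lengths in mm; the calibration is good to about 2 mm. The wrist camera is an equidistant fisheye: a pixel r from the principal point sees the ray r / f radians off the axis. A picture is of the moment at which its call begins: read the wrist's pose just before it. There is no depth.
- manip.sign_off(): hands the job in, once; it reports no verdict.
The state is a dict: "time_s": time; "qpos": joint angles; "dq": joint speeds; "joint_torque": joint torques, N m; "tcp_pos": TCP position; "orientation": TCP orientation; "contact_force": force on the tool from outside, world axes, zero at the start; "ft_torque": the same for the moment, N m; "opening": finger opening in mm.
Only numpy, scipy, OpenCV 4.12 (cv2) and the standard library are available. Lean on these libraries where they do the work, as an engineer would, in place of code of your own. Each camera call takes 0.05 s, during which the arm holds its last target. There are 200 camera calls.

## Working session

There is one attempt and no reset: what is moved stays moved. The work goes in short steps, Python scripts to look and compute and a tool call to move; the robot and the scene stay as the last step left them, time stands still between calls to the robot, and variables do not carry over. Pictures are saved under pics/ and viewed, about 8 in all and at most 12, crops included, and the job is handed in when it is done.

Besides the shell and the picture viewer there is one more tool, called after "Request:" by a JSON object that holds its "name" and its "arguments", one argument or row to a line. play_rows: Moves the arm, as the interface text tells. Its arguments: {"type":"object","properties":{"motion":{"type":"array"}},"required":["motion"]}

```bash
mkdir -p pics; cat > h.py <<'E'
import numpy as np, cv2
from bench import manip, imaging
def snap(n,f=None):
    s=imaging.snapshot(n); s['color']=np.asarray(s['color'])
    if f: cv2.imwrite('pics/'+f,s['color'][:,:,::-1])
    return s
def ray(s,u,v):
    K=np.array(s['K']);T=np.array(s['world_from_camera'])
    d=T[:3,:3]@np.linalg.solve(K,[u,v,1.]); return T[:3,3],d
def onz(s,u,v,z):
    o,d=ray(s,u,v); return o+d*(z-o[2])/d[2]
E
python3 - <<'E'
from h import *
o=manip.get_obs(); print({k:np.round(o[k],3).tolist() for k in o})
for n in('scene','top'):
    s=snap(n,n+'0.png'); print(n,np.round(s['K'],1).tolist(),np.round(s['world_from_camera'],3).tolist())
    np.savez(n+'0.npz',**{k:np.array(s[k]) for k in('color','K','world_from_camera')})
E
```

```text
{'time_s': 0.0, 'qpos': [-1.223, 0.69, -0.194, 1.566, 0.157, 0.903, -0.215], 'dq': [-0.001, -0.0, 0.001, 0.001, 0.001, 0.0, 0.0], 'joint_torque': [-0.0, -52.755, -1.267, -15.343, -0.053, 0.007, 0.0], 'tcp_pos': [192.753, 593.851, 223.723], 'orientation': [[-0.951, 0.309, -0.0], [0.309, 0.951, -0.002], [-0.0, -0.002, -1.0]], 'contact_force': [0.014, 0.343, -0.782], 'ft_torque': [0.011, -0.046, -0.056], 'opening': 87.709}
scene [[508.6, 0.0, 323.7], [0.0, 508.6, 243.7], [0.0, 0.0, 1.0]] [[0.297, 0.57, -0.766, 1290.177], [0.955, -0.164, 0.248, -231.243], [0.015, -0.805, -0.593, 615.55], [0.0, 0.0, 0.0, 1.0]]
top [[572.1, 0.0, 332.2], [0.0, 572.1, 226.1], [0.0, 0.0, 1.0]] [[0.006, -0.998, 0.059, 544.096], [-1.0, -0.004, 0.03, -20.607], [-0.029, -0.059, -0.998, 1172.198], [0.0, 0.0, 0.0, 1.0]]
```

View pics/top0.png

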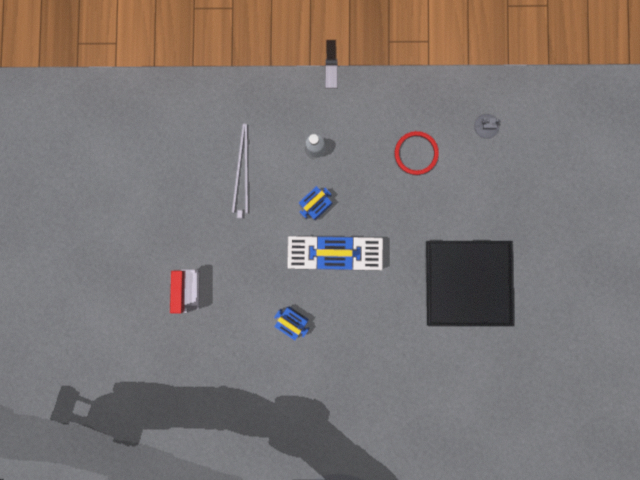

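View pics/scene0.png

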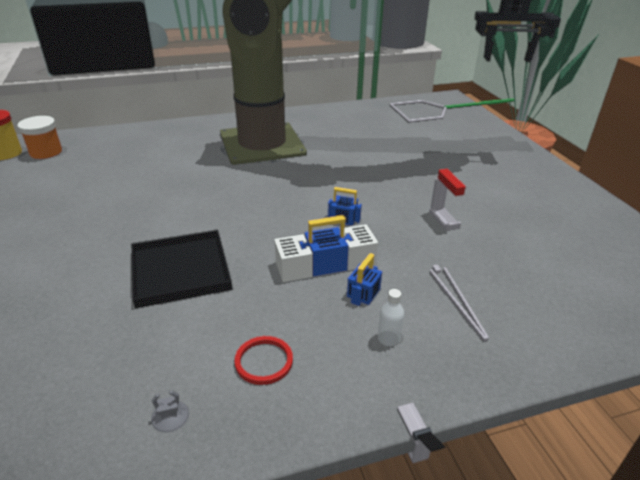

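The top view shows the hook handle at (177,291), the target's bail at (334,253), the tray at (470,283), and small decoy cartridges at (316,203) and (292,323). In the scene view the hook's back is at the far end (-x), so its mouth faces +x. Next I measure these.

```bash
python3 - <<'E'
from h import *
L=lambda n:dict(np.load(n+'0.npz'))
t=L('top'); s=L('scene')
def blobs(c,lo,hi,a=40):
    hsv=cv2.cvtColor(c,cv2.COLOR_RGB2HSV); m=cv2.inRange(hsv,lo,hi)
    return [(cv2.minAreaRect(k)) for k in cv2.findContours(m,cv2.RETR_EXTERNAL,cv2.CHAIN_APPROX_NONE)[0] if cv2.contourArea(k)>a]
def show(name,im,bl,z,reg=lambda c:True):
    for r in bl:
        p=np.array([onz(im,u,v,z)[:2] for u,v in cv2.boxPoints(r)])
        e=p[1:3]-p[0:2]; e=e[np.argmax(np.linalg.norm(e,axis=1))]; n=np.sort(np.linalg.norm(p[1:3]-p[0:2],axis=1))
        print(name,np.round(r[0]),'ctr',np.round(p.mean(0),1),'size',np.round(n,1),'ang',round(np.degrees(np.arctan2(e[1],e[0]))%180,1))
show('red',t,blobs(t['color'],(0,130,70),(8,255,255)),105)
show('yel',t,blobs(t['color'],(18,120,90),(35,255,255)),102)
show('blk',t,[b for b in blobs(t['color'],(0,0,0),(180,255,45),2000) if b[0][1]<360],22)
c=t['color'][235:272,280:390]; w=blobs(c,(0,0,150),(180,50,255),100)
w=[((r[0][0]+280,r[0][1]+235),r[1],r[2]) for r in w]; show('wht',t,w,55)
print('scene');
for n,lo,hi in(('red',(0,130,70),(8,255,255)),('yel',(18,120,90),(35,255,255))):
  for r in blobs(s['color'],lo,hi): print(n,np.round(r[0]),np.round(cv2.boxPoints(r)).tolist())
# triangulate hook handle/bail centres
def tri(a,b):
    o1,d1=ray(t,*a);o2,d2=ray(s,*b);A=np.c_[d1,-d2];k=np.linalg.lstsq(A,o2-o1,rcond=None)[0]
    return np.round((o1+k[0]*d1+o2+k[1]*d2)/2,1),np.round(np.linalg.norm(o1+k[0]*d1-o2-k[1]*d2),1)
B=lambda im,i,lo,hi:[r[0] for r in blobs(im['color'],lo,hi)]
ys=B(s,0,(18,120,90),(35,255,255)); yt=B(t,0,(18,120,90),(35,255,255))
for a in yt:
  for b in ys:
    p,e=tri(a,b)
    if e<8: print('tri',np.round(a),np.round(b),p,e)
E
```

```text
red [176. 292.] ctr [483.3 302.5] size [23.3 76.9] ang 179.6
red [416. 152.] ctr [ 746.  -145.1] size [78.6 81.3] ang 179.7
yel [289. 325.] ctr [422.3  90.7] size [ 8.7 46.9] ang 57.1
yel [334. 252.] ctr [558.7   7.8] size [11.2 63.6] ang 90.3
yel [314. 200.] ctr [655.6  46.3] size [ 9.1 46.6] ang 133.4
wht [368. 253.] ctr [557.3 -56.3] size [58.4 63.9] ang 178.4
wht [302. 252.] ctr [559.   72.5] size [56.9 62.4] ang 0.4
scene
red [264. 360.] [[235.0, 336.0], [292.0, 336.0], [292.0, 383.0], [235.0, 383.0]]
red [451. 181.] [[435.0, 174.0], [444.0, 166.0], [467.0, 189.0], [458.0, 197.0]]
red [  5. 117.] [[-0.0, 110.0], [10.0, 110.0], [10.0, 124.0], [0.0, 124.0]]
yel [365. 267.] [[351.0, 276.0], [370.0, 252.0], [378.0, 258.0], [359.0, 282.0]]
yel [327. 228.] [[306.0, 220.0], [344.0, 214.0], [348.0, 235.0], [309.0, 241.0]]
yel [345. 190.] [[333.0, 191.0], [335.0, 185.0], [356.0, 190.0], [355.0, 196.0]]
yel [ 10. 140.] [[-0.0, 122.0], [20.0, 122.0], [20.0, 159.0], [0.0, 159.0]]
tri [289. 325.] [345. 190.] [419.1  94.7  72.1] 1.9
tri [334. 252.] [327. 228.] [559.3   9.5  86.3] 2.8
tri [314. 200.] [365. 267.] [659.6  48.5  62.1] 0.5
```

Request:
{"name": "play_rows", "arguments": {
  "motion": [
    [0,0,0,0,0,-0.105,1],
    [0,0,0,0,0,-0.105,1],
    [0,0,0,0,0,-0.104,1],
    [-28,-28,0,0,0,0,1],
    [-28,-28,0,0,0,0,1],
    [-28,-28,0,0,0,0,1],
    [-28,-28,0,0,0,0,1],
    [-28,-28,0,0,0,0,1],
    [-28,-28,0,0,0,0,1],
    [-28,-28,0,0,0,0,1]
  ]
}}

```text
time_s: 0.93
tcp_pos: [387.3, 402.0, 218.1]
orientation: [[-0.999, -0.04, -0.012], [-0.04, 0.999, -0.001], [0.012, -0.001, -1.0]]
contact_force: [0.3, 1.3, 0.5]
opening: 88.3
```

```bash
python3 - <<'E'
from h import *
t=dict(np.load('top0.npz'))
print(np.round([onz(t,u,v,22)[:2] for u,v in((427,241),(513,240),(514,325),(428,326))]))
c=t['color'][230:340,415:530].astype(int).sum(2); m=(c<95).astype(np.uint8)
print(c[50,50], c[50,5])
k=max(cv2.findContours(m,cv2.RETR_EXTERNAL,2)[0],key=cv2.contourArea); r=cv2.minAreaRect(k)
p=np.array([onz(t,u+415,v+230,22)[:2] for u,v in cv2.boxPoints(r)]); print(np.round(p),p.mean(0))
o=manip.get_obs(); print(o['time_s'],np.round(o['tcp_pos'],1),np.round(o['orientation'],3))
E
```

```text
[[ 583. -176.]
 [ 586. -347.]
 [ 418. -347.]
 [ 414. -178.]]
131 388
[[ 534. -338.]
 [ 534. -340.]
 [ 526. -340.]
 [ 526. -338.]] [ 529.81050415 -339.31318636]
0.9333 [387.3 402.  218.1] [[-0.999 -0.04  -0.012]
 [-0.04   0.999 -0.001]
 [ 0.012 -0.001 -1.   ]]
```

Request:
{"name": "play_rows", "arguments": {
  "motion": [
    [-20,-20,0,0,-0.006,0.02,1],
    [-20,-20,0,0,-0.006,0.01,1],
    [-20,-20,0,0,0,0,1],
    [-20,-20,0,0,0,0,1],
    [-12,-14,0,0,0,0,1],
    [-5,-6,0,0,0,0,1],
    [0,0,0,0,0,0,1],
    [0,0,0,0,0,0,1],
    [0,0,0,0,0,0,1],
    [0,0,0,0,0,0,1]
  ]
}}

```text
time_s: 1.77
tcp_pos: [495.1, 287.1, 214.7]
orientation: [[-1.0, 0.007, -0.002], [0.007, 1.0, -0.01], [0.002, -0.01, -1.0]]
contact_force: [-0.3, -0.9, 0.4]
opening: 88.1
```

```bash
cat >> h.py <<'E'
def wray(s,o,u,v):
    K=np.array(s['K']);H=np.array(s['hand_eye']);R=np.array(o['orientation'])
    a=np.array([(u-K[0,2])/K[0,0],(v-K[1,2])/K[1,1]]);r=np.linalg.norm(a)
    d=np.r_[np.sin(r)*a/max(r,1e-9),np.cos(r)]
    return np.array(o['tcp_pos'])+R@H[:3,3], R@H[:3,:3]@d
def wonz(s,o,u,v,z):
    p,d=wray(s,o,u,v); return p+d*(z-p[2])/d[2]
E
python3 - <<'E'
from h import *
o=manip.get_obs(); s=snap('wrist','w1.png')
print(np.round(o['tcp_pos'],1),np.round(o['orientation'],3).tolist(),np.round(s['K'],1).tolist(),np.round(s['hand_eye'],3).tolist())
hsv=cv2.cvtColor(s['color'],cv2.COLOR_RGB2HSV); m=cv2.inRange(hsv,(0,130,60),(8,255,255))
for k in cv2.findContours(m,cv2.RETR_EXTERNAL,cv2.CHAIN_APPROX_NONE)[0]:
    if cv2.contourArea(k)<80: continue
    p=np.float32([wonz(s,o,u,v,105)[:2] for u,v in k[:,0]]); print(cv2.minAreaRect(k)[0],cv2.minAreaRect(p))
E
```

```text
[495.1 287.1 214.7] [[-1.0, 0.007, -0.002], [0.007, 1.0, -0.01], [0.002, -0.01, -1.0]] [[371.6, 0.0, 321.6], [0.0, 371.6, 237.3], [0.0, 0.0, 1.0]] [[0.002, -0.958, -0.286, 73.606], [1.0, 0.002, 0.001, 0.677], [-0.0, -0.286, 0.958, -160.544], [0.0, 0.0, 0.0, 1.0]]
(347.9999694824219, 209.49996948242188) ((481.4768371582031, 306.53143310546875), (79.17425537109375, 20.872045516967773), 0.14480209350585938)
```

View pics/w1.png

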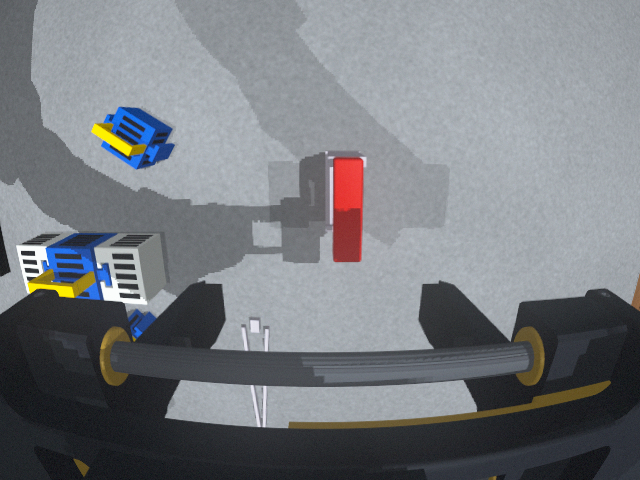

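The wrist view shows the handle at pixel (348,209), which is (481.5, 306.5) with an 0.1° angle and a 79x21 mm size. The top view gave (483, 302.5). The mouth faces +x, so I align and start descending.

Request:
{"name": "play_rows", "arguments": {
  "motion": [
    [6,9,0,-0.005,0,0,1],
    [6,8,0,-0.004,0,0,1],
    [0,0,10,0,0,0,1],
    [0,0,20,0,0,0,1],
    [0,0,20,0,0,0,1],
    [0,0,15,0,0,0,1],
    [0,0,6,0,0,0,1],
    [0,0,0,0,0,0,1],
    [0,0,0,0,0,0,1],
    [0,0,0,0,0,0,1]
  ]
}}

```text
time_s: 2.65
tcp_pos: [475.1, 316.2, 139.9]
orientation: [[-1.0, -0.009, -0.003], [-0.009, 1.0, 0.006], [0.003, 0.006, -1.0]]
contact_force: [0.5, 0.9, 1.0]
opening: 87.9
```

Request:
{"name": "play_rows", "arguments": {
  "motion": [
    [-2,-4,0,0,0,0,1],
    [-2,-3,0,0,0,0,1],
    [0,-1,0,0,0,0,1],
    [0,0,0,0,0,0,1],
    [0,0,10,0,0,0,1],
    [0,0,10,0,0,0,1],
    [0,0,8,0,0,0,1],
    [0,0,4,0,0,0,1],
    [0,0,0,0,0,0,1],
    [0,0,0,0,0,0,1]
  ]
}}

```text
time_s: 3.48
tcp_pos: [481.4, 308.1, 106.7]
orientation: [[-1.0, -0.007, 0.001], [-0.007, 1.0, 0.009], [-0.001, 0.009, -1.0]]
contact_force: [0.3, 0.4, 0.2]
opening: 88.0
```

Request:
{"name": "play_rows", "arguments": {
  "motion": [
    [0,-1,3,0.004,0,0,1],
    [0,-1,3,0.003,0,0,1],
    [0,0,2,0,0,0,1],
    [0,0,0,0,0,0,1],
    [0,0,0,0,0,0,0.5],
    [0,0,0,0,0,0,0],
    [0,0,0,0,0,0,0],
    [0,0,0,0,0,0,0],
    [0,0,0,0,0,0,0],
    [0,0,0,0,0,0,0]
  ]
}}

```text
time_s: 4.32
tcp_pos: [481.8, 306.7, 98.6]
orientation: [[-1.0, -0.008, 0.002], [-0.008, 1.0, 0.002], [-0.002, 0.002, -1.0]]
contact_force: [0.3, 0.7, 0.1]
opening: 50.2
```

Request:
{"name": "play_rows", "arguments": {
  "motion": [
    [0,0,0,0,0,0,0],
    [0,0,0,0,0,0,0],
    [0,0,0,0,0,0,0],
    [0,0,0,0,0,0,0],
    [0,0,0,0,0,0,0],
    [0,0,0,0,0,0,0],
    [0,0,0,0,0,0,0],
    [0,0,0,0,0,0,0],
    [0,0,0,0,0,0,0],
    [0,0,0,0,0,0,0]
  ]
}}

```text
time_s: 5.15
tcp_pos: [481.9, 306.7, 98.8]
orientation: [[-1.0, -0.008, 0.003], [-0.008, 1.0, 0.002], [-0.003, 0.002, -1.0]]
contact_force: [-0.2, -0.3, 0.3]
opening: 0.4
```

```bash
python3 - <<'E'
from h import *
a=snap('wrist')['color']; b=snap('scene')['color'][120:360,300:620]; b=cv2.resize(b,(640,480))
cv2.imwrite('pics/w2.png',cv2.resize(np.hstack([a,b]),(800,300))[:,:,::-1])
E
```

```text
(no output)
```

View pics/w2.png

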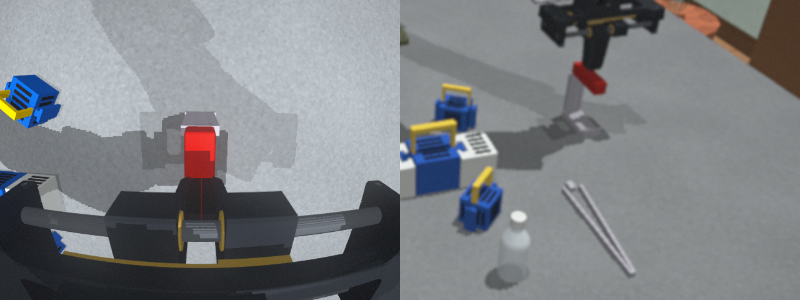

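The fingers read shut (0.4 mm) while the handle looks unmoved. I zoom in and project the expected points to find out why.

```bash
python3 - <<'E'
from h import *
o=manip.get_obs();print(o['opening'],np.round(o['ft_torque'],2),np.round(o['contact_force'],1))
a=snap('wrist'); b=snap('scene')
def pr(s,p):
    T=np.array(s['world_from_camera']);q=T[:3,:3].T@(np.array(p)-T[:3,3]);q=np.array(s['K'])@q;return np.round(q[:2]/q[2],1)
for p in([482,307,77],[482,307,96],[442,307,105],[522,307,105],[522,307,83],[482,307,0]):print(p,pr(b,p))
A=cv2.resize(a['color'][150:350,220:420],(400,400),interpolation=2);B=cv2.resize(b['color'][130:240,400:510],(400,400),interpolation=2)
cv2.imwrite('pics/w3.png',np.hstack([A,B])[:,:,::-1])
E
```

```text
0.5393055154261797 [-0.01 -0.03 -0.01] [ 0.1 -0.1  0.3]
[482, 307, 77] [449.4 189.1]
[482, 307, 96] [450.9 181.2]
[442, 307, 105] [442.5 168.6]
[522, 307, 105] [461.4 186.7]
[522, 307, 83] [459.5 196.1]
[482, 307, 0] [443.8 219.6]
```

View pics/w3.png

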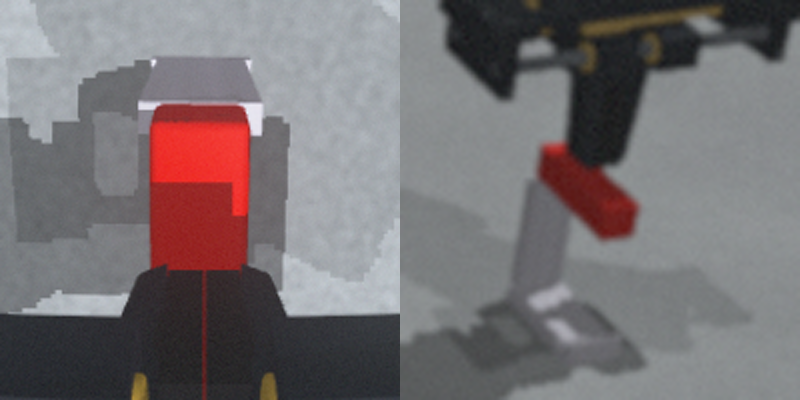

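The shut fingers stand just above the handle. The tips sit near z = 109, from both the scene projection (455,175) and the tip pixels in w1, so they are about 11 mm behind the reported TCP rather than 22 mm ahead. I reopen and descend about 32 mm further, watching the force.

Request:
{"name": "play_rows", "arguments": {
  "motion": [
    [0,0,0,0,0,0,1],
    [0,0,0,0,0,0,1],
    [0,0,0,0,0,0,1],
    [0,0,0,0,0,0,1],
    [0,0,0,0,0,0,1],
    [0,0,0,0,0,0,1],
    [0,0,0,0,0,0,1],
    [0,0,0,0,0,0,1],
    [0,0,0,0,0,0,1],
    [0,0,0,0,0,0,1]
  ]
}}

```text
time_s: 6.18
tcp_pos: [481.9, 306.7, 98.8]
orientation: [[-1.0, -0.008, 0.002], [-0.008, 1.0, 0.002], [-0.003, 0.002, -1.0]]
contact_force: [-0.2, -0.4, 0.5]
opening: 65.0
```

Request:
{"name": "play_rows", "arguments": {
  "motion": [
    [0,0,3,0,0,0,1],
    [0,0,4,0,0,0,1],
    [0,0,4,0,0,0,1],
    [0,0,4,0,0,0,1],
    [0,0,4,0,0,0,1],
    [0,0,3,0,0,0,1],
    [0,0,2,0,0,0,1],
    [0,0,1,0,0,0,1],
    [0,0,0,0,0,0,1],
    [0,0,0,0,0,0,1]
  ]
}}

```text
time_s: 7.02
tcp_pos: [481.5, 306.6, 70.1]
orientation: [[-1.0, -0.008, 0.001], [-0.008, 1.0, 0.001], [-0.001, 0.001, -1.0]]
contact_force: [0.0, -0.2, 0.0]
opening: 87.9
```

Request:
{"name": "play_rows", "arguments": {
  "motion": [
    [0,0,2,0,0,0,1],
    [0,0,1,0,0,0,1],
    [0,0,0,0,0,0,0],
    [0,0,0,0,0,0,0],
    [0,0,0,0,0,0,0],
    [0,0,0,0,0,0,0],
    [0,0,0,0,0,0,0],
    [0,0,0,0,0,0,0],
    [0,0,0,0,0,0,0],
    [0,0,0,0,0,0,0]
  ]
}}

```text
time_s: 7.85
tcp_pos: [482.1, 306.9, 67.7]
orientation: [[-1.0, -0.008, 0.003], [-0.008, 1.0, 0.002], [-0.003, 0.002, -1.0]]
contact_force: [0.2, 0.7, 0.4]
opening: 37.0
```

Request:
{"name": "play_rows", "arguments": {
  "motion": [
    [0,0,0,0,0,0,0],
    [0,0,0,0,0,0,0],
    [0,0,0,0,0,0,0],
    [0,0,0,0,0,0,0],
    [0,0,0,0,0,0,0],
    [0,0,0,0,0,0,0],
    [0,0,-2,0,0,0,0],
    [0,0,-2,0,0,0,0],
    [0,0,-1,0,0,0,0],
    [0,0,0,0,0,0,0]
  ]
}}

```text
time_s: 8.68
tcp_pos: [481.6, 306.4, 72.6]
orientation: [[-1.0, -0.008, 0.002], [-0.008, 1.0, 0.001], [-0.002, 0.001, -1.0]]
contact_force: [-1.0, 0.3, -1.6]
opening: 21.9
```

Gripped: the opening is 21.9 mm and the force rose by about 1.6 N. Hook origin z = TCP z − 67.7. Now I lift and move over.

Request:
{"name": "play_rows", "arguments": {
  "motion": [
    [0,0,-8,0,0,0,0],
    [0,0,-14,0,0,0,0],
    [0,0,-16,0,0,0,0],
    [0,0,-16,0,0,0,0],
    [0,0,-16,0,0,0,0],
    [0,0,-12,0,0,0,0],
    [0,-6,-6,0,0,0,0],
    [0,-12,-2,0,0,0,0],
    [0,-18,0,0,0,0,0],
    [0,-22,0,0,0,0,0]
  ]
}}

```text
time_s: 9.52
tcp_pos: [480.2, 250.0, 169.7]
orientation: [[-1.0, -0.016, 0.002], [-0.016, 1.0, 0.005], [-0.002, 0.005, -1.0]]
contact_force: [1.2, 0.3, -0.8]
opening: 21.6
```

Request:
{"name": "play_rows", "arguments": {
  "motion": [
    [-1,-24,0,0,0,0,0],
    [-1,-24,0,0,0,0,0],
    [-1,-24,0,0,0,0,0],
    [-1,-24,0,0,0,0,0],
    [-1,-24,0,0,0,0,0],
    [0,-20,0,0,0,0,0],
    [0,-12,0,0,0,0,0],
    [0,-6,0,0,0,0,0],
    [0,0,0,0,0,0,0],
    [0,0,0,0,0,0,0]
  ]
}}

```text
time_s: 10.35
tcp_pos: [479.7, 64.7, 165.9]
orientation: [[-1.0, -0.001, -0.011], [-0.001, 1.0, -0.009], [0.011, -0.009, -1.0]]
contact_force: [-0.2, 0.6, -1.5]
opening: 21.6
```

Request:
{"name": "play_rows", "arguments": {
  "motion": [
    [-2,-8,0,-0.004,-0.005,0,0],
    [-2,-12,0,-0.003,-0.004,0,0],
    [-2,-14,0,0,0,0,0],
    [-2,-9,0,0,0,0,0],
    [0,-5,0,0,0,0,0],
    [0,-2,0,0,0,0,0],
    [0,0,0,0,0,0,0],
    [0,0,0,0,0,0,0],
    [0,0,0,0,0,0,0],
    [0,0,0,0,0,0,0]
  ]
}}

```text
time_s: 11.18
tcp_pos: [488.9, 19.5, 165.9]
orientation: [[-1.0, -0.014, 0.0], [-0.014, 1.0, 0.005], [-0.001, 0.005, -1.0]]
contact_force: [-0.2, 0.7, -2.9]
opening: 21.7
```

```bash
python3 - <<'E'
from h import *
o=manip.get_obs(); s=snap('wrist','w4.png')
print(np.round(o['tcp_pos'],1),np.round(o['orientation'],3).tolist())
hsv=cv2.cvtColor(s['color'],cv2.COLOR_RGB2HSV)
for n,lo,hi,z in(('yel',(18,120,60),(35,255,255),102),('red',(0,130,60),(8,255,255),105+o['tcp_pos'][2]-67.7)):
  for k in cv2.findContours(cv2.inRange(hsv,lo,hi),cv2.RETR_EXTERNAL,cv2.CHAIN_APPROX_NONE)[0]:
    if cv2.contourArea(k)<80: continue
    p=np.float32([wonz(s,o,u,v,z)[:2] for u,v in k[:,0]]); print(n,np.round(cv2.minAreaRect(k)[0]),cv2.boundingRect(k),np.round(p.min(0)),np.round(p.max(0)),cv2.minAreaRect(p))
a=snap('scene')['color'][140:300,240:440]; a=cv2.resize(a,(500,400),interpolation=2)
b=cv2.resize(s['color'],(300,400)) 
cv2.imwrite('pics/w5.png',np.hstack([a,b])[:,:,::-1])
E
```

```text
[488.9  19.5 165.9] [[-1.0, -0.014, 0.0], [-0.014, 1.0, 0.005], [-0.001, 0.005, -1.0]]
yel [324. 408.] (139, 386, 372, 43) [ 601. -141.] [650. 195.] ((624.6741943359375, 26.549163818359375), (47.101436614990234, 335.5030517578125), 0.6623261570930481)
yel [402. 368.] (394, 338, 16, 62) [557.  74.] [616.  90.] ((586.3929443359375, 82.88384246826172), (60.49645233154297, 11.196590423583984), 7.670712947845459)
yel [242. 368.] (234, 336, 16, 64) [557. -45.] [618. -31.] ((587.139404296875, -38.32701873779297), (11.768579483032227, 61.796390533447266), 85.33871459960938)
yel [428. 137.] (394, 113, 67, 50) [403.  63.] [432. 107.] ((417.5542907714844, 85.05780792236328), (46.39200973510742, 10.555460929870605), 57.05715560913086)
red [322. 396.] (297, 387, 51, 19) [518.  10.] [528.  31.] ((522.8499145507812, 20.70621109008789), (10.622615814208984, 21.287458419799805), 0.7494940161705017)
red [322. 284.] (292, 218, 62, 134) [445.   9.] [499.  31.] ((472.03143310546875, 20.1530704498291), (53.85676574707031, 21.82767677307129), 0.5130647420883179)
```

View pics/w5.png

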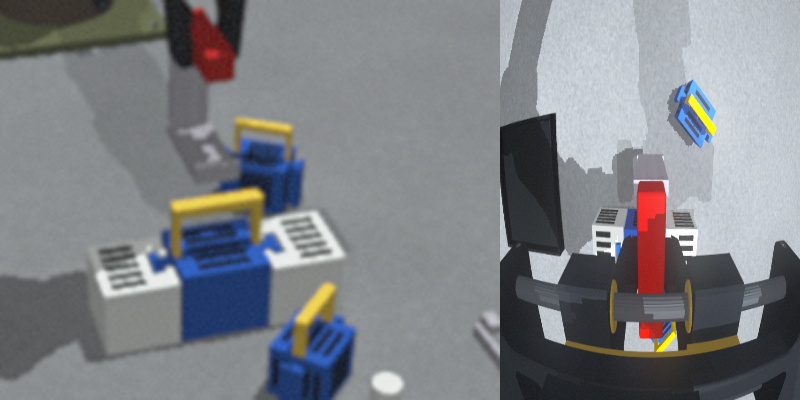

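The scene crop shows the hook upright in the grip behind the bail and everything else undisturbed. I align y and lower to the bail-opening height.

Request:
{"name": "play_rows", "arguments": {
  "motion": [
    [0,-4,0,0.002,0,0.006,0],
    [0,-4,0,0.002,0,0.004,0],
    [0,-1,0,0,0,0,0],
    [0,0,5,0,0,0,0],
    [0,0,8,0,0,0,0],
    [0,0,7,0,0,0,0],
    [0,0,3,0,0,0,0],
    [0,0,1,0,0,0,0],
    [0,0,0,0,0,0,0],
    [0,0,0,0,0,0,0]
  ]
}}

```text
time_s: 12.12
tcp_pos: [488.5, 10.0, 138.4]
orientation: [[-1.0, -0.004, -0.001], [-0.004, 1.0, 0.0], [0.001, 0.0, -1.0]]
contact_force: [-0.0, 0.7, -1.3]
opening: 22.0
```

Request:
{"name": "play_rows", "arguments": {
  "motion": [
    [-4,0,0,0,0,0,0],
    [-6,0,0,0,0,0,0],
    [-6,0,0,0,0,0,0],
    [-6,0,0,0,0,0,0],
    [-6,0,0,0,0,0,0],
    [-4,0,0,0,0,0,0],
    [-2,0,0,0,0,0,0],
    [0,0,0,0,0,0,0],
    [0,0,0,0,0,0,0],
    [0,0,0,0,0,0,0]
  ]
}}

```text
time_s: 12.95
tcp_pos: [528.1, 10.4, 139.1]
orientation: [[-1.0, -0.003, 0.002], [-0.003, 1.0, 0.001], [-0.002, 0.001, -1.0]]
contact_force: [-0.4, -0.5, -2.3]
opening: 21.8
```

Request:
{"name": "play_rows", "arguments": {
  "motion": [
    [-4,0,0,0,0,0,0],
    [-6,0,0,0,0,0,0],
    [-6,0,0,0,0,0,0],
    [-5,0,0,0,0,0,0],
    [-3,0,0,0,0,0,0],
    [-1,0,0,0,0,0,0],
    [0,0,0,0,0,0,0],
    [0,0,0,0,0,0,0],
    [0,0,0,0,0,0,0],
    [0,0,0,0,0,0,0]
  ]
}}

```text
time_s: 13.78
tcp_pos: [555.0, 10.4, 138.9]
orientation: [[-1.0, -0.004, 0.001], [-0.004, 1.0, 0.001], [-0.001, 0.001, -1.0]]
contact_force: [-0.6, -0.1, -1.9]
opening: 22.1
```

```bash
python3 - <<'E'
from h import *
a=snap('scene')['color'][140:300,240:440]; a=cv2.resize(a,(500,400),interpolation=2)
cv2.imwrite('pics/w6.png',a[:,:,::-1])
E
```

```text
(no output)
```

View pics/w6.png

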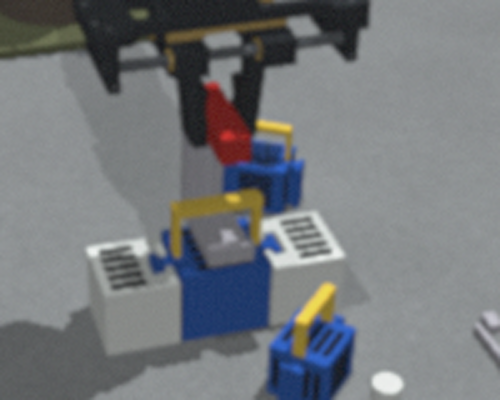

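The prong passes through the bail, roughly centred. I take up the last few mm and lift slowly.

Request:
{"name": "play_rows", "arguments": {
  "motion": [
    [-2,-1,0,0,0,0,0],
    [-1,0,0,0,0,0,0],
    [0,0,0,0,0,0,0],
    [0,0,-3,0,0,0,0],
    [0,0,-4,0,0,0,0],
    [0,0,-4,0,0,0,0],
    [0,0,-4,0,0,0,0],
    [0,0,-3,0,0,0,0],
    [0,0,-2,0,0,0,0],
    [0,0,0,0,0,0,0]
  ]
}}

```text
time_s: 14.67
tcp_pos: [556.9, 9.1, 160.8]
orientation: [[-1.0, -0.004, -0.001], [-0.004, 1.0, 0.0], [0.001, 0.0, -1.0]]
contact_force: [0.9, 0.3, -4.3]
opening: 22.0
```

Request:
{"name": "play_rows", "arguments": {
  "motion": [
    [0,0,-2,0,0,0,0],
    [0,0,-3,0,0,0,0],
    [0,0,-4,0,0,0,0],
    [0,0,-4,0,0,0,0],
    [0,0,-4,0,0,0,0],
    [0,0,-4,0,0,0,0],
    [0,0,-3,0,0,0,0],
    [0,0,-1,0,0,0,0],
    [0,0,0,0,0,0,0],
    [0,0,0,0,0,0,0]
  ]
}}

```text
time_s: 15.5
tcp_pos: [556.3, 8.9, 188.3]
orientation: [[-1.0, -0.004, -0.003], [-0.004, 1.0, -0.0], [0.003, -0.0, -1.0]]
contact_force: [0.4, 0.1, -3.9]
opening: 21.6
```

Request:
{"name": "play_rows", "arguments": {
  "motion": [
    [0,0,-3,0,-0.002,0,0],
    [0,0,-5,0,0,0,0],
    [0,0,-6,0,0,0,0],
    [0,0,-6,0,0,0,0],
    [0,0,-6,0,0,0,0],
    [0,0,-6,0,0,0,0],
    [0,0,-5,0,0,0,0],
    [0,0,-3,0,0,0,0],
    [0,0,-1,0,0,0,0],
    [0,0,0,0,0,0,0]
  ]
}}

```text
time_s: 16.33
tcp_pos: [556.2, 8.9, 234.1]
orientation: [[-1.0, -0.004, -0.0], [-0.004, 1.0, -0.0], [0.0, -0.0, -1.0]]
contact_force: [0.2, -0.4, -4.5]
opening: 21.5
```

Request:
{"name": "play_rows", "arguments": {
  "motion": [
    [0,0,-3,0,0,0,0],
    [0,0,-3,0,0,0,0],
    [0,0,-1,0,0,0,0],
    [0,0,0,0,0,0,0],
    [0,0,0,0,0,0,0],
    [0,0,0,0,0,0,0],
    [0,0,0,0,0,0,0],
    [0,0,0,0,0,0,0],
    [0,0,0,0,0,0,0],
    [0,0,0,0,0,0,0]
  ]
}}

```text
time_s: 17.17
tcp_pos: [555.2, 8.8, 240.6]
orientation: [[-1.0, -0.004, -0.003], [-0.004, 1.0, -0.0], [0.003, -0.0, -1.0]]
contact_force: [0.1, -0.9, -4.3]
opening: 22.0
```

```bash
python3 - <<'E'
from h import *
s=snap('scene')['color'][100:320,200:475]; s=cv2.resize(s,(500,400),interpolation=2)
cv2.imwrite('pics/w7.png',s[:,:,::-1])
E
```

```text
(no output)
```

View pics/w7.png

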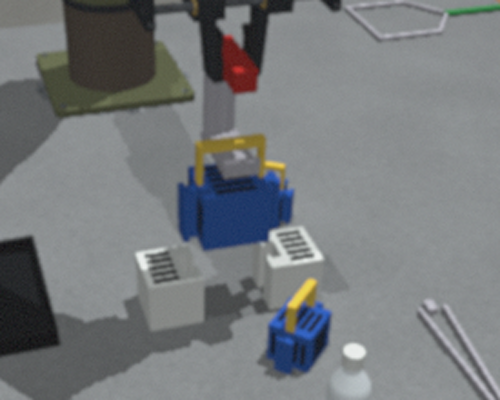

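The cartridge hangs free and upright, and the neighbours have not moved. I carry it gently to the tray.

Request:
{"name": "play_rows", "arguments": {
  "motion": [
    [1,-3,0,0,0,0,0],
    [1,-5,0,0,0,0,0],
    [2,-7,0,0,0,0,0],
    [2,-9,0,0,0,0,0],
    [2,-11,0,0,0,0,0],
    [2,-12,0,0,0,0,0],
    [2,-12,0,0,0,0,0],
    [2,-12,0,0,0,0,0],
    [2,-12,0,0,0,0,0],
    [2,-12,0,0,0,0,0]
  ]
}}

```text
time_s: 18.05
tcp_pos: [535.1, -96.3, 240.7]
orientation: [[-1.0, -0.004, -0.004], [-0.004, 1.0, -0.002], [0.004, -0.001, -1.0]]
contact_force: [-0.3, 0.4, -3.7]
opening: 21.7
```

Request:
{"name": "play_rows", "arguments": {
  "motion": [
    [2,-12,0,0,0,0,0],
    [2,-12,0,0,0,0,0],
    [2,-12,0,0,0,0,0],
    [2,-12,0,0,0,0,0],
    [2,-11,0,0,0,0,0],
    [2,-9,0,0,0,0,0],
    [2,-7,0,0,0,0,0],
    [1,-5,0,0,0,0,0],
    [1,-3,0,0,0,0,0],
    [0,-1,0,0,0,0,0]
  ]
}}

```text
time_s: 18.88
tcp_pos: [512.1, -200.5, 240.7]
orientation: [[-1.0, 0.012, -0.007], [0.012, 1.0, -0.007], [0.007, -0.007, -1.0]]
contact_force: [-0.3, 0.0, -4.0]
opening: 21.5
```

Request:
{"name": "play_rows", "arguments": {
  "motion": [
    [1,-4,0,-0.003,-0.003,-0.005,0],
    [2,-8,0,-0.002,-0.002,-0.004,0],
    [2,-10,0,0,0,0,0],
    [2,-10,0,0,0,0,0],
    [2,-9,0,0,0,0,0],
    [2,-6,0,0,0,0,0],
    [1,-4,0,0,0,0,0],
    [0,-2,0,0,0,0,0],
    [0,0,0,0,0,0,0],
    [0,0,0,0,0,0,0]
  ]
}}

```text
time_s: 19.72
tcp_pos: [499.1, -258.4, 240.7]
orientation: [[-1.0, 0.0, -0.001], [0.0, 1.0, -0.001], [0.001, -0.001, -1.0]]
contact_force: [0.4, -0.5, -4.3]
opening: 22.0
```

```bash
python3 - <<'E'
from h import *
o=manip.get_obs(); print(np.round(o['tcp_pos'],1),np.round(o['orientation'],3).tolist())
a=snap('top')['color'][200:350,380:580]; a=cv2.resize(a,(400,300),interpolation=2)
b=snap('scene')['color'][120:320,80:346]; b=cv2.resize(b,(400,300),interpolation=2)
cv2.imwrite('pics/w8.png',np.hstack([a,b])[:,:,::-1])
E
```

```text
[ 499.1 -258.4  240.7] [[-1.0, 0.0, -0.001], [0.0, 1.0, -0.001], [0.001, -0.001, -1.0]]
```

View pics/w8.png

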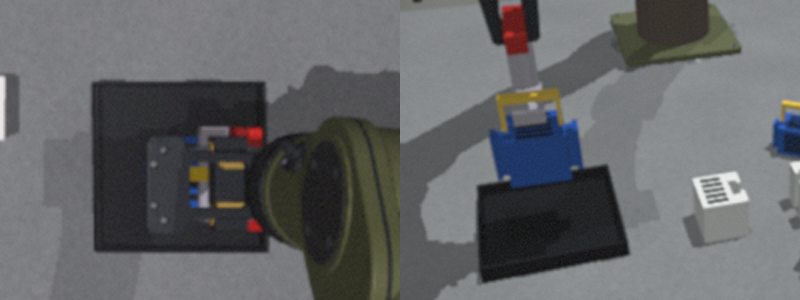

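It hangs upright over the tray centre. Lowering.

Request:
{"name": "play_rows", "arguments": {
  "motion": [
    [0,0,3,0,0,0,0],
    [0,0,6,0,0,0,0],
    [0,0,9,0,0,0,0],
    [0,0,10,0,0,0,0],
    [0,0,10,0,0,0,0],
    [0,0,10,0,0,0,0],
    [0,0,8,0,0,0,0],
    [0,0,5,0,0,0,0],
    [0,0,2,0,0,0,0],
    [0,0,0,0,0,0,0]
  ]
}}

```text
time_s: 20.65
tcp_pos: [499.1, -254.6, 169.2]
orientation: [[-1.0, -0.005, -0.004], [-0.006, 1.0, 0.002], [0.004, 0.002, -1.0]]
contact_force: [-0.3, -0.3, -3.6]
opening: 22.0
```

Request:
{"name": "play_rows", "arguments": {
  "motion": [
    [0,0,1,0,0,0,0],
    [0,0,2,0,0,0,0],
    [0,0,2,0,0,0,0],
    [0,0,1,0,0,0,0],
    [0,0,1,0,0,0,0],
    [0,0,1,0,0,0,0],
    [0,0,0,0,0,0,0],
    [0,0,0,0,0,0,0],
    [0,0,0,0,0,0,0],
    [0,0,0,0,0,0,0]
  ]
}}

```text
time_s: 21.48
tcp_pos: [500.7, -255.2, 162.2]
orientation: [[-1.0, -0.005, 0.0], [-0.005, 1.0, 0.001], [-0.0, 0.001, -1.0]]
contact_force: [0.6, -0.5, -2.7]
opening: 22.0
```

Request:
{"name": "play_rows", "arguments": {
  "motion": [
    [0,0,1,0,0,0,0],
    [0,0,1,0,0,0,0],
    [0,0,1,0,0,0,0],
    [0,0,1,0,0,0,0],
    [0,0,1,0,0,0,0],
    [0,0,0,0,0,0,0],
    [0,0,0,0,0,0,0],
    [0,0,0,0,0,0,0],
    [0,0,0,0,0,0,0],
    [0,0,0,0,0,0,0]
  ]
}}

```text
time_s: 22.32
tcp_pos: [502.4, -255.6, 158.3]
orientation: [[-1.0, -0.005, 0.004], [-0.005, 1.0, -0.001], [-0.004, -0.001, -1.0]]
contact_force: [0.0, -0.5, -1.5]
opening: 21.9
```

Request:
{"name": "play_rows", "arguments": {
  "motion": [
    [0,0,2,0,0,0,0],
    [0,0,3,0,0,0,0],
    [0,0,3,0,0,0,0],
    [0,0,2,0,0,0,0],
    [0,0,1,0,0,0,0],
    [0,0,0,0,0,0,0],
    [0,0,0,0,0,0,0],
    [0,0,0,0,0,0,0],
    [0,0,0,0,0,0,0],
    [0,0,0,0,0,0,0]
  ]
}}

```text
time_s: 23.15
tcp_pos: [502.5, -255.5, 145.9]
orientation: [[-1.0, -0.005, 0.004], [-0.005, 1.0, -0.001], [-0.004, -0.001, -1.0]]
contact_force: [-0.2, -0.3, -1.1]
opening: 21.9
```

```bash
python3 - <<'E'
from h import *
o=manip.get_obs(); print(np.round(o['tcp_pos'],1),np.round(o['contact_force'],1))
b=snap('scene')['color'][160:320,90:290]; b=cv2.resize(b,(500,400),interpolation=2)
cv2.imwrite('pics/w9.png',b[:,:,::-1])
E
```

```text
[ 502.5 -255.5  145.9] [-0.2 -0.3 -1.1]
```

View pics/w9.png

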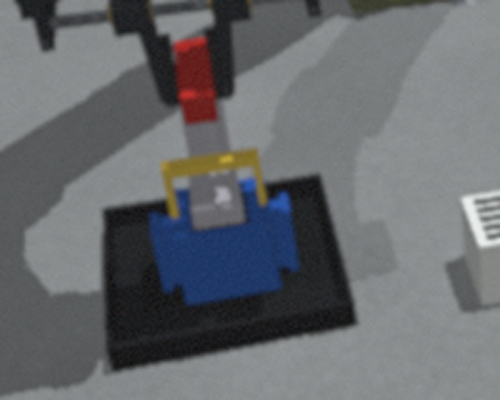

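The cartridge stands flat in the tray (touch-down near TCP z = 160) and the prong is unloaded below the bar. I centre the hook in the opening and draw it out along -x.

Request:
{"name": "play_rows", "arguments": {
  "motion": [
    [0,0,1,0,0.003,0,0],
    [0,0,1,0,0,0,0],
    [0,0,0,0,0,0,0],
    [0,0,0,0,0,0,0],
    [3,0,0,0,0,0,0],
    [5,0,0,0,0,0,0],
    [5,0,0,0,0,0,0],
    [4,0,0,0,0,0,0],
    [2,0,0,0,0,0,0],
    [0,0,0,0,0,0,0]
  ]
}}

```text
time_s: 24.03
tcp_pos: [480.8, -255.8, 143.9]
orientation: [[-1.0, -0.005, 0.0], [-0.005, 1.0, -0.001], [-0.0, -0.001, -1.0]]
contact_force: [-0.3, -0.2, -2.2]
opening: 21.8
```

Request:
{"name": "play_rows", "arguments": {
  "motion": [
    [4,0,0,0,0,0,0],
    [7,0,0,0,0,0,0],
    [8,0,0,0,0,0,0],
    [8,0,0,0,0,0,0],
    [8,0,0,0,0,0,0],
    [8,0,0,0,0,0,0],
    [6,0,0,0,0,0,0],
    [3,0,0,0,0,0,0],
    [0,0,0,0,0,0,0],
    [0,0,0,0,0,0,0]
  ]
}}

```text
time_s: 24.87
tcp_pos: [421.7, -256.3, 144.2]
orientation: [[-1.0, -0.004, -0.001], [-0.004, 1.0, -0.001], [0.001, -0.001, -1.0]]
contact_force: [0.4, 0.2, -1.9]
opening: 21.6
```

Request:
{"name": "play_rows", "arguments": {
  "motion": [
    [0,6,0,0,0,0,0],
    [0,12,0,0,0,0,0],
    [0,16,0,0,0,0,0],
    [0,18,0,0,0,0,0],
    [-2,18,0,0,0,0,0],
    [-2,18,0,0,0,0,0],
    [-2,18,0,0,0,0,0],
    [-2,18,0,0,0,0,0],
    [-2,14,0,0,0,0,0],
    [-1,8,0,0,0,0,0]
  ]
}}

```text
time_s: 25.7
tcp_pos: [436.7, -95.3, 144.3]
orientation: [[-1.0, -0.007, 0.007], [-0.007, 1.0, 0.003], [-0.007, 0.003, -1.0]]
contact_force: [0.9, -0.0, -1.5]
opening: 21.9
```

Request:
{"name": "play_rows", "arguments": {
  "motion": [
    [0,4,0,0,0,0,0],
    [0,0,0,0,0,0,0],
    [0,0,5,0,0,0,0],
    [0,0,9,0,0,0,0],
    [0,0,9,0,0,0,0],
    [0,0,9,0,0,0,0],
    [0,0,7,0,0,0,0],
    [0,0,3,0,0,0,0],
    [0,0,0,0,0,0,0],
    [0,0,0,0,0,0,0]
  ]
}}

```text
time_s: 26.53
tcp_pos: [438.0, -88.2, 99.5]
orientation: [[-1.0, -0.01, 0.009], [-0.01, 1.0, 0.004], [-0.009, 0.003, -1.0]]
contact_force: [-0.2, 0.1, -1.4]
opening: 21.7
```

Request:
{"name": "play_rows", "arguments": {
  "motion": [
    [0,0,2,0.002,0.004,0,0],
    [0,0,4,0.001,0.003,0,0],
    [0,0,5,0,0,0,0],
    [0,0,5,0,0,0,0],
    [0,0,4,0,0,0,0],
    [0,0,2,0,0,0,0],
    [0,0,1,0,0,0,0],
    [0,0,0,0,0,0,0],
    [0,0,0,0,0,0,0],
    [0,0,0,0,0,0,0]
  ]
}}

```text
time_s: 27.37
tcp_pos: [439.1, -88.4, 74.8]
orientation: [[-1.0, -0.009, 0.004], [-0.009, 1.0, 0.0], [-0.004, 0.0, -1.0]]
contact_force: [0.5, -0.8, -0.2]
opening: 21.5
```

Request:
{"name": "play_rows", "arguments": {
  "motion": [
    [0,0,1,0,0.003,0,0],
    [0,0,1,0,0,0,0],
    [0,0,1,0,0,0,0],
    [0,0,1,0,0,0,0],
    [0,0,1,0,0,0,0],
    [0,0,0.5,0,0,0,0],
    [0,0,0,0,0,0,0],
    [0,0,0,0,0,0,0],
    [0,0,0,0,0,0,0],
    [0,0,0,0,0,0,0]
  ]
}}

```text
time_s: 28.2
tcp_pos: [439.5, -88.5, 69.2]
orientation: [[-1.0, -0.009, 0.002], [-0.009, 1.0, 0.0], [-0.002, 0.0, -1.0]]
contact_force: [0.4, -0.5, -0.8]
opening: 21.8
```

Request:
{"name": "play_rows", "arguments": {
  "motion": [
    [0,0,1,0,0,0,0],
    [0,0,0.5,0,0,0,0],
    [0,0,0.5,0,0,0,0],
    [0,0,0,0,0,0,0],
    [0,0,0,0,0,0,0],
    [0,0,0,0,0,0,0],
    [0,0,0,0,0,0,0],
    [0,0,0,0,0,0,0],
    [0,0,0,0,0,0,0],
    [0,0,0,0,0,0,0]
  ]
}}

```text
time_s: 29.03
tcp_pos: [439.9, -88.8, 67.6]
orientation: [[-1.0, -0.009, 0.003], [-0.009, 1.0, -0.0], [-0.003, -0.001, -1.0]]
contact_force: [-0.1, 0.3, -0.5]
opening: 22.0
```

The wrist force is about 0, so the hook stands on the shelf. I release and rise straight up.

Request:
{"name": "play_rows", "arguments": {
  "motion": [
    [0,0,0,0,0,0,0.5],
    [0,0,0,0,0,0,0.7],
    [0,0,0,0,0,0,1],
    [0,0,0,0,0,0,1],
    [0,0,0,0,0,0,1],
    [0,0,0,0,0,0,1],
    [0,0,0,0,0,0,1],
    [0,0,0,0,0,0,1],
    [0,0,0,0,0,0,1],
    [0,0,0,0,0,0,1]
  ]
}}

```text
time_s: 29.87
tcp_pos: [440.1, -88.8, 67.7]
orientation: [[-1.0, -0.009, 0.004], [-0.009, 1.0, -0.001], [-0.004, -0.001, -1.0]]
contact_force: [0.5, 0.5, -0.2]
opening: 86.1
```

Request:
{"name": "play_rows", "arguments": {
  "motion": [
    [0,0,-4,0,0,0,1],
    [0,0,-8,0,0,0,1],
    [0,0,-15,0,0,0,1],
    [0,0,-20,0,0,0,1],
    [0,0,-20,0,0,0,1],
    [0,0,-20,0,0,0,1],
    [0,0,-20,0,0,0,1],
    [0,0,-10,0,0,0,1],
    [0,0,0,0,0,0,1],
    [0,0,0,0,0,0,1]
  ]
}}

```text
time_s: 30.7
tcp_pos: [438.1, -88.8, 194.9]
orientation: [[-1.0, -0.01, 0.003], [-0.01, 1.0, -0.003], [-0.003, -0.003, -1.0]]
contact_force: [0.0, -0.1, 0.5]
opening: 88.3
```

```bash
python3 - <<'E'
from h import *
o=manip.get_obs(); print(o['time_s'],np.round(o['tcp_pos'],1),np.round(o['contact_force'],1))
s=snap('scene','s10.png')
E
```

```text
30.7 [438.1 -88.8 194.9] [ 0.  -0.1  0.5]
```

View pics/s10.png

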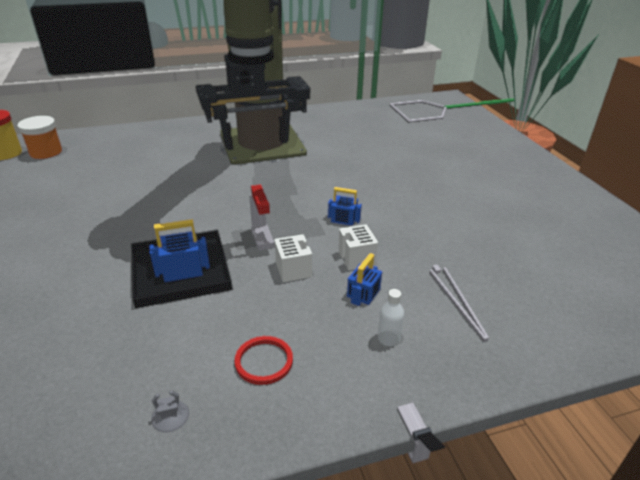

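The view shows the blue cartridge flat inside the tray at (178,255) and the hook upright at (260,215), clear of everything. The whites and bystanders are where they were.

```bash
python3 -c "
from h import *
print(manip.sign_off())"
```

```text
the job is handed in; nothing more can be done
None
```

The job is done and handed in at about 31 s of the 59 s allowed. I lifted the blue cartridge straight up with the hook, lowered it until it stood flat in the drip tray, and drew the hook out along -x. The hook now stands upright at about (440, -89) mm, clear of the tray and the cartridges.

**Last checks:** In the final scene picture the cartridge stands flat inside the tray walls and the hook stands upright. The white neighbours, ring, dropper bottle and tweezer look where they were; I judged this by eye and did not measure them again. At the end of each move the wrist force was under 5 N, and it was near zero before I released the hook.

**Disagreements:**
- **Fingertips:** they sat about 33 mm higher than the stated tool frame implies. The first closing on the handle met air just above it, touching nothing. I worked out the true tip height from the pictures and gripped on the second try, with the opening reading 22 mm.
- **Hook position:** the top and wrist cameras differed by about 4 mm in y. I aimed between the two, and the grip held.

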